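# Make up two biscuit-cutting kits

### The arm

A 6-joint arm with a two-finger parallel gripper is mounted at the origin on the work surface. World frame = base frame: x ahead of the robot, y to its left, z up, the work surface at z = 0. Lengths are in m, angles in degrees, forces in N, time in s.
With the tool pointing down it reaches from about 0.275 to 0.75 m from the base axis. Payload 10.2 kg.
Tool frame: the origin (TCP) lies midway between the tips of the shut fingers; the grasp point (between the pads) lies 19 mm behind it; z points along the fingers, y is the line along which they close (so a half turn about z gives the same grasp; the last joint's range is limited). The gripper opens to 88 mm and grips with 3 to 60 N. Pads are 18 mm wide; open, the fingers measure 123 mm over their backs; the gripper's body (75 mm by 187 mm) begins 45 mm behind the grasp point.
Start: joints at [61.341, 17.928, 85.812, -0, 76.261, -12.8], TCP at [0.143, 0.505, 0.239] pointing down, gripper open.
Joint ranges: [-168.41, 168.41], [-55.51, 124.54], [10.69, 146.95], [-70.63, 250.63], [1, 178], [-165.06, 165.06]. Speed limits (degrees/s): [136.94, 136.94, 172.46, 180, 180, 180].

### API

Orientations are given as a 3x3 rotation matrix whose columns are the frame's x, y, z axes.
In Python, from cell import monitor, viewer, robot gives the robot as it stands.
- The arm moves only by the tool send_rows, never from a script. Its argument "moves" is a list of rows, each an object with "dp": the shift along the tool's x, y, z each as a share of 100 mm, from -1 to 1, a list of three; "turn": the turn, a rotation vector about the tool's x, y, z each as a share of 90 degrees, from -1 to 1, a list of three; "grip": the opening, from 0 (shut) to 1 (fully open). A call has 1 to 12 rows; each row is the pose to reach, as a shift and turn from the pose commanded when the call began, along the tool's axes at that moment; what a row does not reach only later rows make up. A row lasts 1/12 s, in which the tool goes at most 41.7 mm and 7.16 degrees, less where a joint would pass 70% of its speed; a pose out of reach is approached as far as the arm can. A call with a number of a shift or a turn outside -1 to 1 is refused whole. A call with a gripper value outside its range is refused whole. The fingers move at their own pace and stop on an object; the grip force is fixed at half the most. Time passes only in rows, so rows that repeat a pose let the fingers close. It gives the time, the measured TCP pose, the force, the opening and the grip force at its end, in the units of the state.
- monitor.get_obs(): the state, without advancing time (a new reading comes with each control period).
- viewer.read_camera(name): name is "scene" or "top"; returns a dict with "pixels" (384x512x3 uint8, blue, green, red), "z_map" (384x512 float32, m along the optical axis (not along the pixel's ray), 0 where there is no reading), "fx", "fy", "cx", "cy" (pixels), "distortion" ([k1, k2, p1, p2, k3] as OpenCV has them; the pictures are not rectified), "cam_to_world" (4x4, takes a point from camera to world coordinates). Camera axes: x right, y down, z forward; pixel columns grow to the right and rows downward; lengths in m; the calibration is good to about 2 mm. A picture is of the moment at which its call begins.
- robot.close_job(): hands the job in; it is judged then, once.
The state is a dict: "time_s": time; "joint_pos": joint angles; "joint_vel": joint speeds; "effort": joint torques, N m; "ee_pos": TCP position; "tool_rot": TCP orientation; "wrist_force": force on the tool from outside, world axes, zero at the start; "ft_torque": the same for the moment, N m; "opening": finger opening in m; "grasp_force": force on a finger pad.
Only numpy, scipy, OpenCV 4.12 (cv2) and the standard library are available. Lean on these libraries where they do the work, as an engineer would, in place of code of your own. Each camera call takes 0.05 s, during which the arm holds its last target. There are 200 camera calls.

### The job

Make up two kits from the tools on the bench. In the wooden tray, stand the round ring cutter in the larger bay with the little knob-handled cutter standing inside the ring, and stand the seed jar in the smaller bay; in the aluminium tray, lay the scraper flat in the larger bay, handle up, and stand the square cutter in the smaller bay. Everything ends resting on its bay's floor, and the bowl, the flour tin and the spatula stay where they are.

Things in the scene. Friction and masses are not known exactly. Their poses are not given: they have to be found in the camera images.
- wood_tray: Shallow two-bay tray of brown wood with metal corner plates, fixed. Outside 108 (x) by 188 (y) mm; outer walls 8 mm thick, divider 6 mm, floor 6 mm; walls and divider reach 22 mm above the bench. Origin: centre of the underside, z up; y within 0.2 rad of world y. Larger bay 92 x 92 mm, centred at x 0, y -40 mm. Smaller bay 92 (x) by 74 (y) mm, centred at x 0, y +49 mm.
- metal_tray: Shallow two-bay tray of bare aluminium, fixed. Outside 116 (x) by 211 (y) mm; outer walls and divider 5 mm thick, floor 6 mm; walls and divider reach 22 mm above the bench. Origin: centre of the underside, z up; y within 0.2 rad of world y. Larger bay 106 (x) by 122 (y) mm, centred at x 0, y +39.5 mm. Smaller bay 106 (x) by 74 (y) mm, centred at x 0, y -63.5 mm.
- ring_cutter: Round steel ring cutter, a plain tube open at both ends: outer diameter 64, inner diameter 58, height 42 mm, about 80 g, standing on end. Origin: centre of the underside, z up along its axis. Can be gripped across the outside near the top.
- knob_cutter: Small round cutter with a knob handle, standing: steel skirt diameter 36, from 0 to 26 mm high; neck of diameter 12 up to 50 mm; dark wooden knob of diameter 24 from 50 to 74 mm high. About 100 g. Origin: centre of the underside, z up. Fits inside the ring cutter with 11 mm to spare all round, knob clear above the ring.
- seed_jar: Small glass jar of seeds with a flat white screw cap, standing: a straight cylinder of diameter 44, height 60 mm (the cap is the top 16 mm and as wide as the glass), about 150 g. Origin: centre of the underside, z up along its axis.
- scraper: Dough scraper lying flat: steel blade 80 (x) by 95 (y) by 3 mm thick; above it a dark wooden handle on a 6 mm web: 24 mm wide (x), 95 mm long (y), from 15 to 40 mm high, centred at x +20 mm, y 0. About 200 g. Origin: centre of the blade's underside, z up. At the start its handle lies within 0.4 rad of world y.
- square_cutter: Square steel cutter, a plain square tube open at both ends, standing: 46 x 46 mm outside (sides along its x and y), wall 3 mm, height 42 mm, about 70 g. Origin: centre of the underside, z up. At the start its sides are turned at most 0.4 rad from world x and y.
- bowl: White ceramic bowl, mouth diameter 110, height 50 mm; a bystander beside the trays, to be left alone. Origin: centre of its underside.
- flour_tin: Plain closed metal tin, diameter 72, height 100 mm; a bystander beside the trays, to be left alone. Origin: centre of its underside.
- spatula: Spatula 240 mm long lying beyond the trays, roughly along world y; a bystander to be left alone. Its x axis runs along its length, handle to -x.
There are look-alikes about, which are no part of the job. Leave any blue or pink look-alike of the scraper alone.

How it is judged:
By the outcome, as a careful person would: the job done as asked, in the order asked, and still so for the second after the job is handed in, with the robot touching nothing.
It also fails if it takes over 122 s, if anything falls off the work surface, if the arm or the gripper's body presses on something with over 40 N, if the wrist force passes 120 N, or if a joint passes its speed limit or range.

## Working session

There is one attempt and no reset: what is moved stays moved. The work goes in short steps, Python scripts to look and compute and a tool call to move; the robot and the scene stay as the last step left them, time stands still between calls to the robot, and variables do not carry over. Pictures are saved under pics/ and viewed, at most 14 in all, crops included, and the job is handed in when it is done.

Besides the shell and the picture viewer there is one more tool, called after "Call:" by a JSON object that holds its "op" and its "data". send_rows: Moves the arm, as the interface text tells. Shift numbers are shares of 100 mm and turn numbers shares of 90 degrees, none past 1 either way. Its arguments: {"type":"object","properties":{"moves":{"type":"array"}},"required":["moves"]}

```bash
ls; mkdir -p pics
python3 - <<'E'
from cell import monitor, viewer
import cv2,numpy as np
o=monitor.get_obs();print(o['time_s'],o['ee_pos'],o['tool_rot'],o['opening'])
for n in("scene","top"):
    c=viewer.read_camera(n);cv2.imwrite(f"pics/{n}0.png",c['pixels'])
    np.savez(f"{n}0.npz",**c)
    print(n,c['fx'],c['fy'],c['cx'],c['cy'],c['distortion'],np.round(c['cam_to_world'],3).tolist(),(c['z_map']>0).mean())
E
```

```text
pics
0.0 [0.14337123 0.5047819  0.23814781] [[-9.61940156e-01  2.73259524e-01 -6.06779245e-04]
 [ 2.73260069e-01  9.61939487e-01 -1.16544159e-03]
 [ 2.65216903e-04 -1.28689360e-03 -9.99999137e-01]] 0.08805998354300901
scene 403.30657387044903 403.30657387044903 262.0408629049704 191.04296942231682 [-0.10174413  0.          0.          0.          0.        ] [[-0.374, 0.649, -0.663, 1.331], [0.927, 0.259, -0.27, 0.214], [-0.003, -0.715, -0.699, 0.902], [0.0, 0.0, 0.0, 1.0]] 0.9957834879557291
top 365.31079358705614 365.31079358705614 260.6869590930301 194.73272454911327 [-0.05410714  0.          0.          0.          0.        ] [[-0.026, -0.991, 0.132, 0.362], [-1.0, 0.026, -0.001, -0.141], [-0.003, -0.132, -0.991, 1.133], [0.0, 0.0, 0.0, 1.0]] 0.9960988362630209
```

View pics/top0.png

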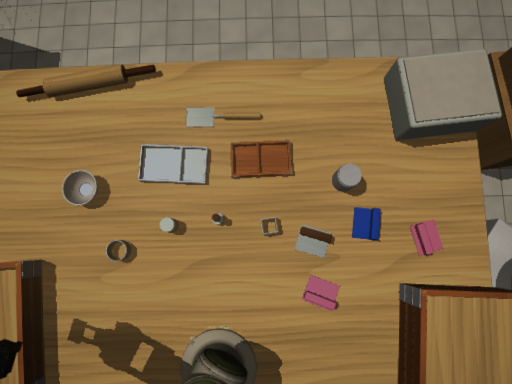

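View pics/scene0.png

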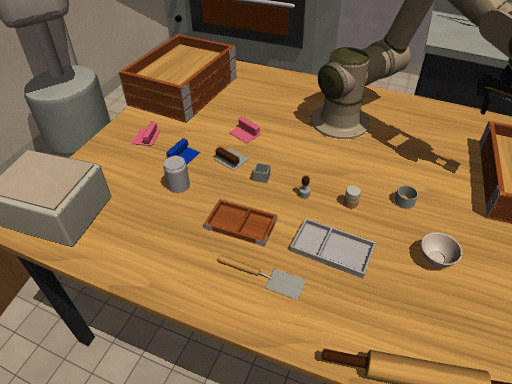

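The top view has +x up and +y left. Pixels for each thing:
- **Scraper candidates:** steel blade with brown handle at (315,241), blue at (367,224), pink at (321,292) and (427,237). By the description it's the brown-handled one at (315,241).
- **Ring cutter candidates:** ring at (118,251), bowl at (80,188).
- **Jar candidates:** white-capped jar at (168,226), flour tin at (348,178).
- **Others:** knob cutter (219,218), square cutter (270,227), wood tray (262,159), metal tray (174,164).

I'll check the choices in one close crop.

```bash
cat > h.py <<'E'
import cv2,numpy as np
def load(n): return dict(np.load(n+".npz"))
def K(c): return np.array([[c['fx'],0,c['cx']],[0,c['fy'],c['cy']],[0,0,1]],float)
def ray(c,uv):
    p=cv2.undistortPoints(np.float64(uv).reshape(-1,1,2),K(c),np.float64(c['distortion'])).reshape(-1,2)
    M=c['cam_to_world'];return M[:3,3],np.c_[p,np.ones(len(p))]@M[:3,:3].T
def onplane(c,uv,z):
    o,d=ray(c,uv);return o+d*((z-o[2])/d[:,2])[:,None]
def cloud(c):   # world point per pixel from z_map
    h,w=c['z_map'].shape;u,v=np.meshgrid(np.arange(w),np.arange(h))
    o,d=ray(c,np.c_[u.ravel(),v.ravel()]);return (o+d*c['z_map'].reshape(-1,1)).reshape(h,w,3)
def proj(c,P):
    W=np.linalg.inv(c['cam_to_world']);r=cv2.Rodrigues(W[:3,:3])[0]
    return cv2.projectPoints(np.float64(P).reshape(-1,1,3),r,W[:3,3],K(c),np.float64(c['distortion']))[0].reshape(-1,2)
E
python3 - <<'E'
from h import *
t=load("top0");s=load("scene0")
a=t['pixels'][135:265,100:340];b=s['pixels'][140:280,200:430]
cv2.imwrite("pics/crop0.png",np.vstack([cv2.resize(a,(720,300),interpolation=3)if 0 else cv2.resize(a[:, :],None,fx=2.3,fy=2.3,interpolation=2),cv2.resize(b,(552,299),interpolation=2)]))
for n,c in(("top",t),("scene",s)):
    P=cloud(c);z=P[...,2]
    ws=(P[...,0]>.25)&(P[...,0]<.8)&(abs(P[...,1])<.5)&(P[...,2]<.15)
    print(n,"bench z",np.median(z[ws]),z[ws&(abs(z)<.004)].std())
    m=(ws&(z>.012)).astype(np.uint8)
    k,l,st,ce=cv2.connectedComponentsWithStats(m)
    for i in range(1,k):
        if st[i,4]>25:
            q=P[l==i];top=q[q[:,2]>np.percentile(q[:,2],97)-.006]
            print(ce[i].round(0),st[i,4],"zmax %.3f"%np.percentile(q[:,2],97),"topmid",((top.min(0)+top.max(0))/2)[:2].round(3),"ext",np.ptp(top,0)[:2].round(3))
E
```

```text
top bench z 8.052424570825778e-05 0.001888451848368792
[242. 114.] 203 zmax 0.022 topmid [ 0.77  -0.086] ext [0.019 0.115]
[260. 158.] 604 zmax 0.026 topmid [ 0.627 -0.144] ext [0.111 0.189]
[174. 163.] 498 zmax 0.025 topmid [0.616 0.132] ext [0.124 0.214]
[347. 177.] 616 zmax 0.103 topmid [ 0.553 -0.4  ] ext [0.065 0.065]
[ 77. 187.] 682 zmax 0.051 topmid [0.545 0.412] ext [0.106 0.108]
[374. 223.] 272 zmax 0.043 topmid [ 0.412 -0.483] ext [0.093 0.031]
[217. 218.] 113 zmax 0.076 topmid [ 0.443 -0.007] ext [0.021 0.018]
[168. 224.] 213 zmax 0.063 topmid [0.425 0.138] ext [0.041 0.039]
[269. 225.] 78 zmax 0.045 topmid [ 0.416 -0.164] ext [0.048 0.047]
[315. 234.] 268 zmax 0.044 topmid [ 0.385 -0.302] ext [0.044 0.092]
[117. 250.] 214 zmax 0.043 topmid [0.351 0.295] ext [0.062 0.061]
scene bench z 0.0006930777931060117 0.0017362953904561248
[176. 167.] 933 zmax 0.102 topmid [ 0.555 -0.395] ext [0.066 0.067]
[227. 156.] 229 zmax 0.042 topmid [ 0.389 -0.297] ext [0.049 0.093]
[262. 171.] 234 zmax 0.043 topmid [ 0.418 -0.158] ext [0.054 0.051]
[304. 187.] 159 zmax 0.075 topmid [ 0.444 -0.006] ext [0.027 0.021]
[352. 196.] 272 zmax 0.061 topmid [0.429 0.141] ext [0.046 0.042]
[406. 196.] 313 zmax 0.044 topmid [0.355 0.298] ext [0.064 0.061]
[241. 221.] 772 zmax 0.025 topmid [ 0.629 -0.139] ext [0.111 0.191]
[331. 245.] 770 zmax 0.025 topmid [0.62  0.133] ext [0.131 0.217]
[442. 248.] 873 zmax 0.051 topmid [0.548 0.416] ext [0.108 0.108]
[239. 264.] 283 zmax 0.023 topmid [ 0.772 -0.082] ext [0.02  0.119]
```

View pics/crop0.png

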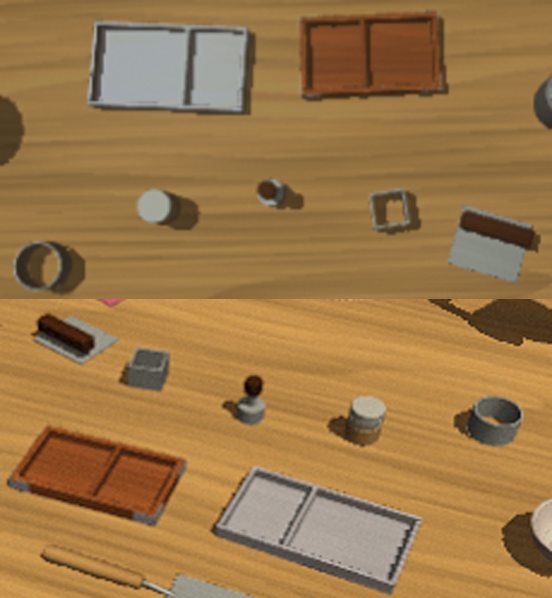

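The crop confirms the choices. In the upper half, the jar with white cap is at (155,207), the knob cutter at (270,190), the square cutter at (390,210), the brown-handled scraper at (493,240) and the ring at (40,267). Both trays are visible, with their larger bays on the outer sides. Next I'll cast rays for precise centres and angles.

```bash
cat > meas.py <<'E'
from h import *
def rect(Q):
    (x,y),(w,h),a=cv2.minAreaRect(np.float32(Q[:,:2]*1000)); a=(a+45)%90-45
    # extents along the near-x and near-y axes
    R=np.array([[np.cos(np.radians(a)),np.sin(np.radians(a))],[-np.sin(np.radians(a)),np.cos(np.radians(a))]])
    e=np.ptp(Q[:,:2]*1000@R.T,axis=0)
    return np.round([x,y,a,*e],1)
items={"wood":((.628,-.142),.14,.014,.022),"metal":((.618,.132),.14,.014,.022),"square":((.417,-.161),.05,.03,.042),
 "ring":((.353,.296),.05,.03,.042),"jar":((.427,.14),.05,.052,.06),"knob":((.443,-.006),.04,.06,.068),"handle":((.387,-.30),.065,.03,.04)}
def run(tag):
  for n in("top","scene"):
    c=load(n+tag);P=cloud(c)
    for k,(xy,r,zmin,zp) in items.items():
        m=(np.hypot(P[...,0]-xy[0],P[...,1]-xy[1])<r)&(P[...,2]>zmin)
        m=m.astype(np.uint8);cs=max(cv2.findContours(m,0,2)[0],key=cv2.contourArea).reshape(-1,2)
        print(n,k,"rect x y ang ex ey",rect(onplane(c,cs,zp)))
if __name__=="__main__": run("0")
E
python3 meas.py
python3 - <<'E'
from h import *
# scraper by colour: brown handle
for n in("top","scene"):
    c=load(n+"0");P=cloud(c);hsv=cv2.cvtColor(c['pixels'],40)
    near=np.hypot(P[...,0]-.375,P[...,1]+.30)<.08
    br=(hsv[...,2]<95)&(hsv[...,1]>110)&near&(P[...,2]>.02)
    st=(hsv[...,1]<70)&(hsv[...,2]>110)&near
    from meas import rect
    for nm,m,z in(("handle",br,.036),("blade",st,.003)):
        cs=np.vstack([q.reshape(-1,2) for q in cv2.findContours(m.astype(np.uint8),0,2)[0] if cv2.contourArea(q)>10]); print(n,nm,m.sum(),rect(onplane(c,cs,z)))
E
```

```text
top wood rect x y ang ex ey [ 626.8 -143.9    0.9  111.5  188.7]
top metal rect x y ang ex ey [617.1 131.   -4.1 117.3 210.8]
top square rect x y ang ex ey [ 415.5 -162.9    7.9   46.    45.7]
top ring rect x y ang ex ey [350.7 292.9   1.   62.5  63.8]
top jar rect x y ang ex ey [4.251e+02 1.379e+02 2.000e-01 4.140e+01 3.860e+01]
top knob rect x y ang ex ey [441.6  -8.   -0.6  23.5  20.5]
top handle rect x y ang ex ey [ 385.5 -302.2  -17.9   24.1   94.7]
scene wood rect x y ang ex ey [ 632.  -139.     1.1  113.3  192.9]
scene metal rect x y ang ex ey [621.3 133.   -4.1 124.  212.2]
scene square rect x y ang ex ey [ 423.7 -156.3    8.8   60.2   48.2]
scene ring rect x y ang ex ey [360.2 298.8   8.4  70.5  61.4]
scene jar rect x y ang ex ey [432.9 142.4  13.5  48.6  42.1]
scene knob rect x y ang ex ey [445.   -5.5  17.9  32.   18.4]
scene handle rect x y ang ex ey [ 395.3 -294.7  -18.3   32.1  101.5]
top handle 221 [ 384.  -302.1  -17.5   22.6   95.5]
top blade 529 [ 366.5 -297.3  -18.2   80.    94.8]
scene handle 197 [ 394.6 -295.4  -18.7   36.6  107.5]
scene blade 174 [ 367.9 -293.5  -17.9   79.9   93.4]
```

Call:
{"op": "send_rows", "data": {"moves": [{"dp": [-1, -0.56, 0], "turn": [0, 0, -0.177], "grip": 1}, {"dp": [-1, -0.56, 0], "turn": [0, 0, -0.177], "grip": 1}, {"dp": [-1, -0.56, 0], "turn": [0, 0, -0.177], "grip": 1}, {"dp": [-1, -0.56, 0], "turn": [0, 0, -0.177], "grip": 1}, {"dp": [-1, -0.56, 0], "turn": [0, 0, -0.177], "grip": 1}]}}

```text
time_s: 0.52
ee_pos: [0.2254, 0.4229, 0.2387]
tool_rot: [[-1.0, 0.002, -0.0], [0.002, 1.0, -0.0], [0.0, -0.0, -1.0]]
wrist_force: [-0.2, -0.3, -0.4]
opening: 0.0885
grasp_force: 0.0
```

Call:
{"op": "send_rows", "data": {"moves": [{"dp": [-0.64, -0.64, 0.9], "turn": [0, 0, 0], "grip": 1}, {"dp": [-0.64, -0.64, 0.9], "turn": [0, 0, 0], "grip": 1}, {"dp": [-0.64, -0.64, 0.9], "turn": [0, 0, 0], "grip": 1}, {"dp": [-0.64, -0.64, 0.9], "turn": [0, 0, 0], "grip": 1}]}}

```text
time_s: 0.85
ee_pos: [0.2883, 0.3571, 0.1443]
tool_rot: [[-1.0, 0.001, -0.006], [0.001, 1.0, -0.005], [0.006, -0.005, -1.0]]
wrist_force: [-1.2, 0.3, 0.2]
opening: 0.0883
grasp_force: 0.0
```

Call:
{"op": "send_rows", "data": {"moves": [{"dp": [-0.63, -0.645, 0.3], "turn": [0, 0, 0], "grip": 1}, {"dp": [-0.63, -0.645, 0.3], "turn": [0, 0, 0], "grip": 1}, {"dp": [-0.63, -0.645, 0.3], "turn": [0, 0, 0], "grip": 1}, {"dp": [-0.63, -0.645, 0.3], "turn": [0, 0, 0], "grip": 1}, {"dp": [-0.63, -0.645, 0.3], "turn": [0, 0, 0], "grip": 1}, {"dp": [-0.63, -0.645, 0.3], "turn": [0, 0, 0], "grip": 1}]}}

```text
time_s: 1.35
ee_pos: [0.3508, 0.2968, 0.1193]
tool_rot: [[-1.0, -0.003, 0.0], [-0.003, 1.0, 0.001], [-0.0, 0.001, -1.0]]
wrist_force: [1.2, -0.5, 0.4]
opening: 0.088
grasp_force: 0.0
```

Call:
{"op": "send_rows", "data": {"moves": [{"dp": [0, -0.02, 0.4], "turn": [0, 0, 0], "grip": 1}, {"dp": [0, -0.02, 0.7], "turn": [0, 0, 0], "grip": 1}, {"dp": [0, -0.02, 0.9], "turn": [0, 0, 0], "grip": 1}, {"dp": [0, -0.02, 0.99], "turn": [0, 0, 0], "grip": 1}, {"dp": [0, -0.02, 0.99], "turn": [0, 0, 0], "grip": 1}, {"dp": [0, -0.02, 0.99], "turn": [0, 0, 0], "grip": 1}]}}

```text
time_s: 1.85
ee_pos: [0.3515, 0.2944, 0.0206]
tool_rot: [[-1.0, -0.002, 0.001], [-0.002, 1.0, 0.001], [-0.001, 0.001, -1.0]]
wrist_force: [-0.8, 1.3, 0.5]
opening: 0.0883
grasp_force: 0.0
```

Call:
{"op": "send_rows", "data": {"moves": [{"dp": [0, 0, 0], "turn": [0, 0, 0], "grip": 0.6}, {"dp": [0, 0, 0], "turn": [0, 0, 0], "grip": 0.6}, {"dp": [0, 0, 0], "turn": [0, 0, 0], "grip": 0.6}, {"dp": [0, 0, 0], "turn": [0, 0, 0], "grip": 0.6}, {"dp": [0, 0, 0], "turn": [0, 0, 0], "grip": 0.6}, {"dp": [0, 0, 0], "turn": [0, 0, 0], "grip": 0.6}]}}

```text
time_s: 2.35
ee_pos: [0.352, 0.2938, 0.0205]
tool_rot: [[-1.0, -0.001, 0.001], [-0.001, 1.0, 0.001], [-0.001, 0.001, -1.0]]
wrist_force: [-1.3, 0.9, 6.8]
opening: 0.0641
grasp_force: 30.0
```

Call:
{"op": "send_rows", "data": {"moves": [{"dp": [0, 0, 0.0], "turn": [0, 0, 0], "grip": 0.6}, {"dp": [0, 0, -0.3], "turn": [0, 0, 0], "grip": 0.6}, {"dp": [0, 0, -0.6], "turn": [0, 0, 0], "grip": 0.6}, {"dp": [0, 0, -1], "turn": [0, 0, 0], "grip": 0.6}, {"dp": [0, 0, -1], "turn": [0, 0, 0], "grip": 0.6}]}}

```text
time_s: 2.77
ee_pos: [0.354, 0.2947, 0.1257]
tool_rot: [[-1.0, -0.001, 0.009], [-0.001, 1.0, 0.004], [-0.009, 0.004, -1.0]]
wrist_force: [0.6, 0.1, 0.8]
opening: 0.0645
grasp_force: 30.0
```

Call:
{"op": "send_rows", "data": {"moves": [{"dp": [-0.2, -0.3, 0], "turn": [0, 0, 0], "grip": 0.6}, {"dp": [-0.35, -0.6, 0], "turn": [0, 0, 0], "grip": 0.6}, {"dp": [-0.555, -0.95, 0], "turn": [0, 0, 0], "grip": 0.6}]}}

```text
time_s: 3.02
ee_pos: [0.4069, 0.1979, 0.1197]
tool_rot: [[-1.0, -0.003, -0.0], [-0.003, 1.0, 0.0], [0.0, 0.0, -1.0]]
wrist_force: [-0.4, -0.1, -0.6]
opening: 0.0643
grasp_force: 30.0
```

Call:
{"op": "send_rows", "data": {"moves": [{"dp": [-0.2, -0.35, 0], "turn": [0, 0, 0], "grip": 0.6}, {"dp": [-0.4, -0.65, 0], "turn": [0, 0, 0], "grip": 0.6}, {"dp": [-0.555, -0.95, 0], "turn": [0, 0, 0], "grip": 0.6}]}}

```text
time_s: 3.27
ee_pos: [0.4637, 0.1016, 0.1196]
tool_rot: [[-1.0, -0.0, 0.0], [-0.0, 1.0, -0.0], [-0.0, -0.0, -1.0]]
wrist_force: [0.6, 0.7, -0.8]
opening: 0.0637
grasp_force: 30.0
```

Call:
{"op": "send_rows", "data": {"moves": [{"dp": [-0.2, -0.35, 0], "turn": [0, 0, 0], "grip": 0.6}, {"dp": [-0.4, -0.65, 0], "turn": [0, 0, 0], "grip": 0.6}, {"dp": [-0.555, -0.95, 0], "turn": [0, 0, 0], "grip": 0.6}]}}

```text
time_s: 3.52
ee_pos: [0.5193, 0.0066, 0.1194]
tool_rot: [[-1.0, -0.0, 0.0], [-0.0, 1.0, -0.0], [-0.0, -0.0, -1.0]]
wrist_force: [1.2, 0.6, 0.2]
opening: 0.0642
grasp_force: 30.0
```

Call:
{"op": "send_rows", "data": {"moves": [{"dp": [-0.2, -0.35, 0], "turn": [0, 0, 0], "grip": 0.6}, {"dp": [-0.4, -0.65, 0], "turn": [0, 0, 0], "grip": 0.6}, {"dp": [-0.555, -0.95, 0], "turn": [0, 0, 0], "grip": 0.6}]}}

```text
time_s: 3.77
ee_pos: [0.5748, -0.0882, 0.1193]
tool_rot: [[-1.0, -0.001, -0.0], [-0.001, 1.0, 0.0], [0.0, 0.0, -1.0]]
wrist_force: [-0.6, 0.5, 0.5]
opening: 0.0639
grasp_force: 30.0
```

Call:
{"op": "send_rows", "data": {"moves": [{"dp": [-0.2, -0.35, 0], "turn": [0, 0, 0], "grip": 0.6}, {"dp": [-0.4, -0.65, 0], "turn": [0, 0, 0], "grip": 0.6}, {"dp": [-0.555, -0.95, 0], "turn": [0, 0, 0], "grip": 0.6}, {"dp": [-0.555, -0.95, 0], "turn": [0, 0, 0], "grip": 0.6}, {"dp": [-0.555, -0.95, 0], "turn": [0, 0, 0], "grip": 0.6}, {"dp": [-0.555, -0.95, 0], "turn": [0, 0, 0], "grip": 0.6}]}}

```text
time_s: 4.27
ee_pos: [0.6291, -0.1805, 0.1191]
tool_rot: [[-1.0, -0.001, -0.001], [-0.001, 1.0, 0.001], [0.001, 0.001, -1.0]]
wrist_force: [0.4, -0.5, -1.0]
opening: 0.0641
grasp_force: 30.0
```

Call:
{"op": "send_rows", "data": {"moves": [{"dp": [0, -0.015, 0.3], "turn": [0, 0, 0], "grip": 0.6}, {"dp": [0, -0.015, 0.6], "turn": [0, 0, 0], "grip": 0.6}, {"dp": [0, -0.015, 0.8], "turn": [0, 0, 0], "grip": 0.6}, {"dp": [0, -0.015, 0.88], "turn": [0, 0, 0], "grip": 0.6}, {"dp": [0, -0.015, 0.91], "turn": [0, 0, 0], "grip": 0.6}, {"dp": [0, -0.015, 0.925], "turn": [0, 0, 0], "grip": 0.6}, {"dp": [0, -0.015, 0.925], "turn": [0, 0, 0], "grip": 0.6}, {"dp": [0, -0.015, 0.925], "turn": [0, 0, 0], "grip": 0.6}]}}

```text
time_s: 4.93
ee_pos: [0.6302, -0.1828, 0.0287]
tool_rot: [[-1.0, -0.002, 0.002], [-0.002, 1.0, -0.001], [-0.002, -0.001, -1.0]]
wrist_force: [-0.3, 0.2, -0.5]
opening: 0.0642
grasp_force: 30.0
```

Call:
{"op": "send_rows", "data": {"moves": [{"dp": [0, 0, 0.015], "turn": [0, 0, 0], "grip": 0.6}, {"dp": [0, 0, 0.015], "turn": [0, 0, 0], "grip": 0.6}, {"dp": [0, 0, 0.015], "turn": [0, 0, 0], "grip": 0.6}]}}

```text
time_s: 5.18
ee_pos: [0.6301, -0.1829, 0.0266]
tool_rot: [[-1.0, -0.001, 0.002], [-0.001, 1.0, -0.001], [-0.002, -0.001, -1.0]]
wrist_force: [-0.1, -0.4, 3.9]
opening: 0.0642
grasp_force: 30.0
```

Call:
{"op": "send_rows", "data": {"moves": [{"dp": [0, 0, 0], "turn": [0, 0, 0], "grip": 0.85}, {"dp": [0, 0, 0], "turn": [0, 0, 0], "grip": 0.85}, {"dp": [0, 0, 0], "turn": [0, 0, 0], "grip": 0.85}, {"dp": [0, 0, 0], "turn": [0, 0, 0], "grip": 0.85}, {"dp": [0, 0, 0], "turn": [0, 0, 0], "grip": 0.85}, {"dp": [0, 0, -0.3], "turn": [0, 0, 0], "grip": 0.85}, {"dp": [0, 0, -0.6], "turn": [0, 0, 0], "grip": 0.85}, {"dp": [0, 0, -0.9], "turn": [0, 0, 0], "grip": 0.85}, {"dp": [0, 0, -0.9], "turn": [0, 0, 0], "grip": 0.85}]}}

```text
time_s: 5.93
ee_pos: [0.6319, -0.1837, 0.1222]
tool_rot: [[-1.0, -0.001, 0.009], [-0.001, 1.0, -0.004], [-0.009, -0.004, -1.0]]
wrist_force: [0.0, -0.1, 1.7]
opening: 0.0748
grasp_force: 0.0
```

Call:
{"op": "send_rows", "data": {"moves": [{"dp": [0.3, 0.3, 0], "turn": [0, 0, 0], "grip": 0.8}, {"dp": [0.6, 0.55, 0], "turn": [0, 0, 0], "grip": 0.8}, {"dp": [0.93, 0.875, 0], "turn": [0, 0, 0], "grip": 0.8}, {"dp": [0.93, 0.875, 0], "turn": [0, 0, 0], "grip": 0.8}]}}

```text
time_s: 6.27
ee_pos: [0.5314, -0.0908, 0.1143]
tool_rot: [[-1.0, -0.003, -0.006], [-0.003, 1.0, 0.003], [0.006, 0.003, -1.0]]
wrist_force: [-0.6, -0.4, -0.2]
opening: 0.0705
grasp_force: 0.0
```

Call:
{"op": "send_rows", "data": {"moves": [{"dp": [0.3, 0.3, 0], "turn": [0, 0, 0], "grip": 0.8}, {"dp": [0.6, 0.55, 0], "turn": [0, 0, 0], "grip": 0.8}, {"dp": [0.94, 0.875, 0], "turn": [0, 0, 0], "grip": 0.8}, {"dp": [0.94, 0.875, 0], "turn": [0, 0, 0], "grip": 0.8}, {"dp": [0.94, 0.875, 0], "turn": [0, 0, 0], "grip": 0.8}]}}

```text
time_s: 6.68
ee_pos: [0.4414, -0.0068, 0.1159]
tool_rot: [[-1.0, -0.003, -0.0], [-0.003, 1.0, 0.0], [0.0, 0.0, -1.0]]
wrist_force: [-0.6, -1.0, 1.1]
opening: 0.0707
grasp_force: 0.0
```

Run:
```python
from cell import monitor, viewer
import numpy as np,cv2
for n in("scene","top"):
    c=viewer.read_camera(n);np.savez(f"{n}1.npz",**c)
from meas import *
import meas
meas.items={"wood":((.628,-.142),.14,.014,.022),"ring":((.630,-.182),.04,.036,.048),"knob":((.443,-.006),.025,.06,.068)}
run("1")
c=load("top1")["pixels"][120:260,140:340];d=load("scene1")["pixels"][120:260,180:380]
cv2.imwrite("pics/p1.png",cv2.resize(np.hstack([c,d]),None,fx=2,fy=2))
o=monitor.get_obs();print(o['ee_pos'],o['opening'])
```

```text
top wood rect x y ang ex ey [ 626.8 -143.9    0.9  111.4  188.8]
top ring rect x y ang ex ey [ 629.8 -184.6   43.9   60.9   63.6]
top knob rect x y ang ex ey [480.1  57.9  -1.4  67.9  71.1]
scene wood rect x y ang ex ey [ 631.8 -138.9    1.1  112.9  193. ]
scene ring rect x y ang ex ey [ 638.  -176.8   24.4   71.3   61.2]
scene knob rect x y ang ex ey [245.2 -54.7  16.3  87.8  55.3]
[ 0.44341432 -0.00846314  0.11602137] 0.07049443028522907
```

View pics/p1.png

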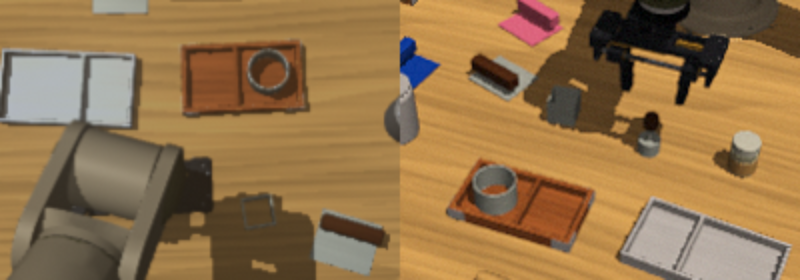

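The picture shows the ring standing upright in the wood tray's larger bay (left crop, around (268,70)). The gripper hovers over the knob cutter. I'll grasp it now.

Call:
{"op": "send_rows", "data": {"moves": [{"dp": [0, 0, 0.3], "turn": [0, 0, 0], "grip": 0.8}, {"dp": [0, 0, 0.55], "turn": [0, 0, 0], "grip": 0.8}, {"dp": [0, 0, 0.68], "turn": [0, 0, 0], "grip": 0.8}, {"dp": [0, 0, 0.68], "turn": [0, 0, 0], "grip": 0.8}, {"dp": [0, 0, 0.68], "turn": [0, 0, 0], "grip": 0.8}]}}

```text
time_s: 7.2
ee_pos: [0.4432, -0.0087, 0.0475]
tool_rot: [[-1.0, -0.0, -0.001], [-0.0, 1.0, 0.0], [0.001, 0.0, -1.0]]
wrist_force: [0.0, -1.1, 0.0]
opening: 0.0703
grasp_force: 0.0
```

Call:
{"op": "send_rows", "data": {"moves": [{"dp": [0, 0, 0], "turn": [0, 0, 0], "grip": 0.1}, {"dp": [0, 0, 0], "turn": [0, 0, 0], "grip": 0.1}, {"dp": [0, 0, 0], "turn": [0, 0, 0], "grip": 0.1}, {"dp": [0, 0, 0], "turn": [0, 0, 0], "grip": 0.1}, {"dp": [0, 0, 0], "turn": [0, 0, 0], "grip": 0.1}, {"dp": [0, 0, 0], "turn": [0, 0, 0], "grip": 0.1}, {"dp": [0, 0, 0], "turn": [0, 0, 0], "grip": 0.1}, {"dp": [0, 0, 0], "turn": [0, 0, 0], "grip": 0.1}]}}

```text
time_s: 7.87
ee_pos: [0.4424, -0.0079, 0.0478]
tool_rot: [[-1.0, -0.001, 0.0], [-0.001, 1.0, -0.0], [-0.0, -0.0, -1.0]]
wrist_force: [-0.5, 0.1, -0.3]
opening: 0.0231
grasp_force: 29.9
```

Call:
{"op": "send_rows", "data": {"moves": [{"dp": [0, 0, -0.3], "turn": [0, 0, 0], "grip": 0.1}, {"dp": [0, 0, -0.65], "turn": [0, 0, 0], "grip": 0.1}, {"dp": [0, 0, -1], "turn": [0, 0, 0], "grip": 0.1}, {"dp": [0, 0, -1], "turn": [0, 0, 0], "grip": 0.1}]}}

```text
time_s: 8.2
ee_pos: [0.4449, -0.0085, 0.1531]
tool_rot: [[-1.0, -0.001, 0.009], [-0.002, 1.0, -0.003], [-0.009, -0.003, -1.0]]
wrist_force: [0.5, -0.7, -0.8]
opening: 0.0232
grasp_force: 30.0
```

Call:
{"op": "send_rows", "data": {"moves": [{"dp": [-0.25, -0.25, 0], "turn": [0, 0, 0], "grip": 0.1}, {"dp": [-0.5, -0.45, 0], "turn": [0, 0, 0], "grip": 0.1}, {"dp": [-0.75, -0.7, 0], "turn": [0, 0, 0], "grip": 0.1}, {"dp": [-0.94, -0.87, 0], "turn": [0, 0, 0], "grip": 0.1}]}}

```text
time_s: 8.53
ee_pos: [0.5377, -0.0966, 0.1469]
tool_rot: [[-1.0, -0.001, -0.0], [-0.001, 1.0, -0.0], [0.0, -0.0, -1.0]]
wrist_force: [-0.4, 0.5, 0.4]
opening: 0.0233
grasp_force: 30.0
```

Call:
{"op": "send_rows", "data": {"moves": [{"dp": [-0.25, -0.25, 0], "turn": [0, 0, 0], "grip": 0.1}, {"dp": [-0.5, -0.45, 0], "turn": [0, 0, 0], "grip": 0.1}, {"dp": [-0.75, -0.7, 0], "turn": [0, 0, 0], "grip": 0.1}, {"dp": [-0.94, -0.87, 0], "turn": [0, 0, 0], "grip": 0.1}, {"dp": [-0.94, -0.87, 0], "turn": [0, 0, 0], "grip": 0.1}, {"dp": [-0.94, -0.87, 0], "turn": [0, 0, 0], "grip": 0.1}, {"dp": [-0.94, -0.87, 0], "turn": [0, 0, 0], "grip": 0.1}]}}

```text
time_s: 9.12
ee_pos: [0.63, -0.181, 0.1468]
tool_rot: [[-1.0, -0.001, -0.002], [-0.001, 1.0, 0.001], [0.002, 0.001, -1.0]]
wrist_force: [-0.7, 0.3, -0.5]
opening: 0.023
grasp_force: 30.0
```

Run:
```python
from cell import monitor, viewer
import numpy as np,cv2
o=monitor.get_obs();print(o['ee_pos'],o['opening'])
d=viewer.read_camera("scene")["pixels"][100:250,180:330]
cv2.imwrite("pics/p2.png",cv2.resize(d,None,fx=3,fy=3))
```

```text
[ 0.63000352 -0.18101232  0.14677246] 0.023015652641721746
```

View pics/p2.png

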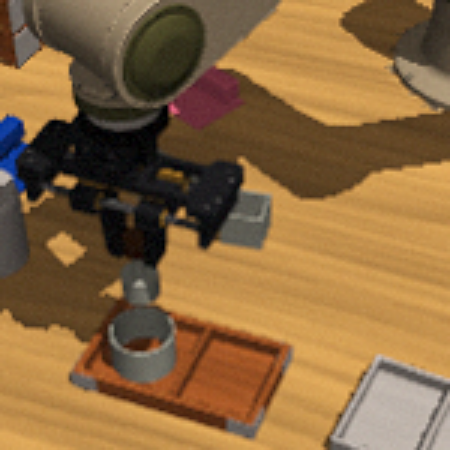

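The knob cutter hangs upright at about (140,285), over the ring's mouth at (142,325). I'll lower it.

Call:
{"op": "send_rows", "data": {"moves": [{"dp": [0, -0.015, 0.25], "turn": [0, 0, 0], "grip": 0.1}, {"dp": [0, -0.015, 0.45], "turn": [0, 0, 0], "grip": 0.1}, {"dp": [0, -0.015, 0.6], "turn": [0, 0, 0], "grip": 0.1}, {"dp": [0, -0.015, 0.7], "turn": [0, 0, 0], "grip": 0.1}, {"dp": [0, -0.015, 0.8], "turn": [0, 0, 0], "grip": 0.1}, {"dp": [0, -0.015, 0.88], "turn": [0, 0, 0], "grip": 0.1}, {"dp": [0, -0.015, 0.925], "turn": [0, 0, 0], "grip": 0.1}, {"dp": [0, -0.015, 0.925], "turn": [0, 0, 0], "grip": 0.1}, {"dp": [0, -0.015, 0.925], "turn": [0, 0, 0], "grip": 0.1}, {"dp": [0, -0.015, 0.925], "turn": [0, 0, 0], "grip": 0.1}]}}

```text
time_s: 10.0
ee_pos: [0.631, -0.1834, 0.056]
tool_rot: [[-1.0, -0.001, 0.001], [-0.001, 1.0, -0.001], [-0.001, -0.001, -1.0]]
wrist_force: [0.3, -0.6, -1.0]
opening: 0.0227
grasp_force: 30.0
```

Call:
{"op": "send_rows", "data": {"moves": [{"dp": [0, 0, 0.015], "turn": [0, 0, 0], "grip": 0.1}, {"dp": [0, 0, 0.015], "turn": [0, 0, 0], "grip": 0.1}, {"dp": [0, 0, 0.015], "turn": [0, 0, 0], "grip": 0.1}]}}

```text
time_s: 10.25
ee_pos: [0.6307, -0.1832, 0.0539]
tool_rot: [[-1.0, -0.001, 0.0], [-0.001, 1.0, -0.0], [-0.0, -0.0, -1.0]]
wrist_force: [-0.4, -0.0, -1.0]
opening: 0.023
grasp_force: 30.0
```

Call:
{"op": "send_rows", "data": {"moves": [{"dp": [0, 0, 0], "turn": [0, 0, 0], "grip": 0.5}, {"dp": [0, 0, 0], "turn": [0, 0, 0], "grip": 0.5}, {"dp": [0, 0, 0], "turn": [0, 0, 0], "grip": 0.5}, {"dp": [0, 0, 0], "turn": [0, 0, 0], "grip": 0.5}, {"dp": [0, 0, 0], "turn": [0, 0, 0], "grip": 0.5}, {"dp": [0, 0, 0], "turn": [0, 0, 0], "grip": 0.5}, {"dp": [0, 0, -0.3], "turn": [0, 0, 0], "grip": 0.5}, {"dp": [0, 0, -0.6], "turn": [0, 0, 0], "grip": 0.5}, {"dp": [0, 0, -0.7], "turn": [0, 0, 0], "grip": 0.5}, {"dp": [0, 0, -0.7], "turn": [0, 0, 0], "grip": 0.5}]}}

```text
time_s: 11.08
ee_pos: [0.6317, -0.1837, 0.1266]
tool_rot: [[-1.0, -0.001, 0.005], [-0.001, 1.0, -0.002], [-0.005, -0.002, -1.0]]
wrist_force: [0.3, 0.0, -0.5]
opening: 0.044
grasp_force: 0.0
```

Call:
{"op": "send_rows", "data": {"moves": [{"dp": [0.15, 0.25, 0], "turn": [0, 0, 0], "grip": 1}, {"dp": [0.35, 0.55, 0], "turn": [0, 0, 0], "grip": 1}, {"dp": [0.51, 0.804, 0], "turn": [0, 0, 0], "grip": 1}]}}

```text
time_s: 11.33
ee_pos: [0.5775, -0.1014, 0.1215]
tool_rot: [[-1.0, -0.001, -0.003], [-0.001, 1.0, 0.001], [0.003, 0.001, -1.0]]
wrist_force: [0.8, -0.2, 0.1]
opening: 0.0618
grasp_force: 0.0
```

Call:
{"op": "send_rows", "data": {"moves": [{"dp": [0.2, 0.3, 0], "turn": [0, 0, 0], "grip": 1}, {"dp": [0.35, 0.55, 0], "turn": [0, 0, 0], "grip": 1}, {"dp": [0.51, 0.804, 0], "turn": [0, 0, 0], "grip": 1}]}}

```text
time_s: 11.58
ee_pos: [0.5267, -0.0211, 0.1221]
tool_rot: [[-1.0, -0.001, -0.002], [-0.001, 1.0, 0.001], [0.002, 0.001, -1.0]]
wrist_force: [0.6, 0.1, 0.2]
opening: 0.0821
grasp_force: 0.0
```

Call:
{"op": "send_rows", "data": {"moves": [{"dp": [0.2, 0.3, 0], "turn": [0, 0, 0], "grip": 1}, {"dp": [0.35, 0.55, 0], "turn": [0, 0, 0], "grip": 1}, {"dp": [0.51, 0.804, 0], "turn": [0, 0, 0], "grip": 1}]}}

```text
time_s: 11.83
ee_pos: [0.4755, 0.0591, 0.1222]
tool_rot: [[-1.0, -0.001, -0.002], [-0.001, 1.0, 0.0], [0.002, 0.0, -1.0]]
wrist_force: [0.5, 0.4, 0.8]
opening: 0.0881
grasp_force: 0.0
```

Call:
{"op": "send_rows", "data": {"moves": [{"dp": [0.2, 0.3, 0], "turn": [0, 0, 0], "grip": 1}, {"dp": [0.35, 0.55, 0], "turn": [0, 0, 0], "grip": 1}, {"dp": [0.51, 0.804, 0], "turn": [0, 0, 0], "grip": 1}, {"dp": [0.51, 0.804, 0], "turn": [0, 0, 0], "grip": 1}, {"dp": [0.51, 0.804, 0], "turn": [0, 0, 0], "grip": 1}, {"dp": [0.51, 0.804, 0], "turn": [0, 0, 0], "grip": 1}]}}

```text
time_s: 12.33
ee_pos: [0.4262, 0.1378, 0.123]
tool_rot: [[-1.0, -0.001, -0.001], [-0.001, 1.0, -0.0], [0.001, -0.0, -1.0]]
wrist_force: [0.1, 0.2, -0.3]
opening: 0.0879
grasp_force: 0.0
```

Run:
```python
from cell import monitor, viewer
import numpy as np,cv2
o=monitor.get_obs();print(o['ee_pos'],o['opening'])
for n in("scene","top"):
    c=viewer.read_camera(n);np.savez(f"{n}2.npz",**c)
from meas import *
import meas
meas.items={"ring":((.630,-.182),.04,.036,.048),"knob":((.63,-.183),.025,.065,.074)}
run("2")
c=load("top2")["pixels"][120:260,140:340];d=load("scene2")["pixels"][120:260,180:380]
cv2.imwrite("pics/p3.png",cv2.resize(np.hstack([c,d]),None,fx=2,fy=2))
```

```text
[0.42621941 0.13778886 0.1229736 ] 0.08788167721834637
top ring rect x y ang ex ey [ 636.7 -184.    -1.7   25.    21.3]
top knob rect x y ang ex ey [ 630.1 -183.    -1.7   24.4   20.8]
scene ring rect x y ang ex ey [ 635.2 -181.3  -30.4   65.4   73.9]
scene knob rect x y ang ex ey [ 632.2 -179.    25.1   32.1   22.8]
```

View pics/p3.png

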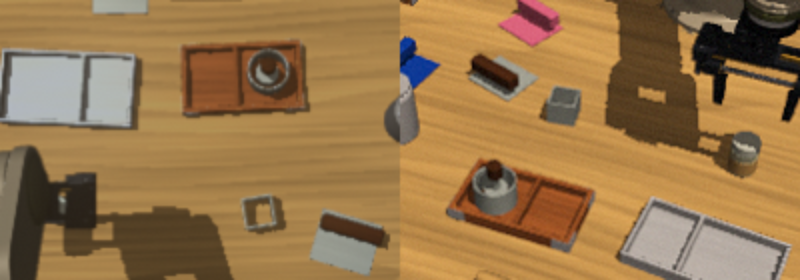

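The picture shows the knob cutter standing inside the ring (left crop (268,68), right crop (495,175)). Next is the jar.

Call:
{"op": "send_rows", "data": {"moves": [{"dp": [0, 0.01, 0.3], "turn": [0, 0, 0], "grip": 1}, {"dp": [0, 0.01, 0.6], "turn": [0, 0, 0], "grip": 1}, {"dp": [0, 0.01, 0.85], "turn": [0, 0, 0], "grip": 1}, {"dp": [0, 0.01, 0.98], "turn": [0, 0, 0], "grip": 1}, {"dp": [0, 0.01, 0.98], "turn": [0, 0, 0], "grip": 1}, {"dp": [0, 0.01, 0.98], "turn": [0, 0, 0], "grip": 1}]}}

```text
time_s: 12.93
ee_pos: [0.4264, 0.1386, 0.0255]
tool_rot: [[-1.0, -0.0, -0.001], [-0.0, 1.0, -0.0], [0.001, -0.0, -1.0]]
wrist_force: [0.2, -0.0, 0.6]
opening: 0.0885
grasp_force: 0.0
```

Call:
{"op": "send_rows", "data": {"moves": [{"dp": [0, 0, 0], "turn": [0, 0, 0], "grip": 0.35}, {"dp": [0, 0, 0], "turn": [0, 0, 0], "grip": 0.35}, {"dp": [0, 0, 0], "turn": [0, 0, 0], "grip": 0.35}, {"dp": [0, 0, 0], "turn": [0, 0, 0], "grip": 0.35}, {"dp": [0, 0, 0], "turn": [0, 0, 0], "grip": 0.35}, {"dp": [0, 0, 0], "turn": [0, 0, 0], "grip": 0.35}, {"dp": [0, 0, 0], "turn": [0, 0, 0], "grip": 0.35}, {"dp": [0, 0, 0], "turn": [0, 0, 0], "grip": 0.35}, {"dp": [0, 0, 0], "turn": [0, 0, 0], "grip": 0.35}]}}

```text
time_s: 13.68
ee_pos: [0.4263, 0.1393, 0.0259]
tool_rot: [[-1.0, -0.001, 0.0], [-0.001, 1.0, 0.0], [-0.0, 0.0, -1.0]]
wrist_force: [-0.3, 0.6, 3.2]
opening: 0.0436
grasp_force: 30.0
```

Call:
{"op": "send_rows", "data": {"moves": [{"dp": [0, 0, -0.3], "turn": [0, 0, 0], "grip": 0.35}, {"dp": [0, 0, -0.65], "turn": [0, 0, 0], "grip": 0.35}, {"dp": [0, 0, -1], "turn": [0, 0, 0], "grip": 0.35}, {"dp": [0, 0, -1], "turn": [0, 0, 0], "grip": 0.35}]}}

```text
time_s: 14.02
ee_pos: [0.4287, 0.1394, 0.1309]
tool_rot: [[-1.0, -0.002, 0.009], [-0.002, 1.0, 0.0], [-0.009, 0.0, -1.0]]
wrist_force: [0.8, 0.2, -0.4]
opening: 0.0432
grasp_force: 30.0
```

Call:
{"op": "send_rows", "data": {"moves": [{"dp": [-0.2, -0.2, 0], "turn": [0, 0, 0], "grip": 0.35}, {"dp": [-0.4, -0.45, 0], "turn": [0, 0, 0], "grip": 0.35}, {"dp": [-0.67, -0.765, 0], "turn": [0, 0, 0], "grip": 0.35}]}}

```text
time_s: 14.27
ee_pos: [0.4929, 0.0627, 0.1251]
tool_rot: [[-1.0, -0.003, -0.001], [-0.003, 1.0, 0.0], [0.001, 0.0, -1.0]]
wrist_force: [-0.0, 1.1, -1.7]
opening: 0.0433
grasp_force: 30.0
```

Call:
{"op": "send_rows", "data": {"moves": [{"dp": [-0.2, -0.25, 0], "turn": [0, 0, 0], "grip": 0.35}, {"dp": [-0.45, -0.5, 0], "turn": [0, 0, 0], "grip": 0.35}, {"dp": [-0.67, -0.765, 0], "turn": [0, 0, 0], "grip": 0.35}]}}

```text
time_s: 14.52
ee_pos: [0.5611, -0.015, 0.1246]
tool_rot: [[-1.0, -0.001, -0.001], [-0.001, 1.0, 0.0], [0.001, 0.0, -1.0]]
wrist_force: [1.3, -0.2, -1.2]
opening: 0.0435
grasp_force: 30.0
```

Call:
{"op": "send_rows", "data": {"moves": [{"dp": [-0.2, -0.25, 0], "turn": [0, 0, 0], "grip": 0.35}, {"dp": [-0.45, -0.5, 0], "turn": [0, 0, 0], "grip": 0.35}, {"dp": [-0.67, -0.765, 0], "turn": [0, 0, 0], "grip": 0.35}, {"dp": [-0.67, -0.765, 0], "turn": [0, 0, 0], "grip": 0.35}, {"dp": [-0.67, -0.765, 0], "turn": [0, 0, 0], "grip": 0.35}, {"dp": [-0.67, -0.765, 0], "turn": [0, 0, 0], "grip": 0.35}]}}

```text
time_s: 15.02
ee_pos: [0.6268, -0.0896, 0.1245]
tool_rot: [[-1.0, -0.001, -0.002], [-0.001, 1.0, 0.001], [0.002, 0.001, -1.0]]
wrist_force: [-0.2, 0.3, -1.3]
opening: 0.0433
grasp_force: 30.0
```

Call:
{"op": "send_rows", "data": {"moves": [{"dp": [0, -0.01, 0.3], "turn": [0, 0, 0], "grip": 0.35}, {"dp": [0, -0.01, 0.55], "turn": [0, 0, 0], "grip": 0.35}, {"dp": [0, -0.01, 0.75], "turn": [0, 0, 0], "grip": 0.35}, {"dp": [0, -0.01, 0.85], "turn": [0, 0, 0], "grip": 0.35}, {"dp": [0, -0.01, 0.9], "turn": [0, 0, 0], "grip": 0.35}, {"dp": [0, -0.01, 0.925], "turn": [0, 0, 0], "grip": 0.35}, {"dp": [0, -0.01, 0.94], "turn": [0, 0, 0], "grip": 0.35}, {"dp": [0, -0.01, 0.94], "turn": [0, 0, 0], "grip": 0.35}, {"dp": [0, -0.01, 0.94], "turn": [0, 0, 0], "grip": 0.35}]}}

```text
time_s: 15.77
ee_pos: [0.628, -0.0911, 0.0327]
tool_rot: [[-1.0, -0.001, 0.002], [-0.001, 1.0, -0.001], [-0.002, -0.001, -1.0]]
wrist_force: [0.4, -0.1, -2.1]
opening: 0.0437
grasp_force: 30.0
```

Call:
{"op": "send_rows", "data": {"moves": [{"dp": [0, 0, 0], "turn": [0, 0, 0], "grip": 0.65}, {"dp": [0, 0, 0], "turn": [0, 0, 0], "grip": 0.65}, {"dp": [0, 0, 0], "turn": [0, 0, 0], "grip": 0.65}, {"dp": [0, 0, 0], "turn": [0, 0, 0], "grip": 0.65}, {"dp": [0, 0, 0], "turn": [0, 0, 0], "grip": 0.65}, {"dp": [0, 0, -0.3], "turn": [0, 0, 0], "grip": 0.65}, {"dp": [0, 0, -0.6], "turn": [0, 0, 0], "grip": 0.65}, {"dp": [0, 0, -0.9], "turn": [0, 0, 0], "grip": 0.65}, {"dp": [0, 0, -0.9], "turn": [0, 0, 0], "grip": 0.65}]}}

```text
time_s: 16.52
ee_pos: [0.6299, -0.0918, 0.1281]
tool_rot: [[-1.0, -0.001, 0.009], [-0.001, 1.0, -0.003], [-0.009, -0.003, -1.0]]
wrist_force: [0.1, 0.4, 0.7]
opening: 0.0576
grasp_force: 0.0
```

Call:
{"op": "send_rows", "data": {"moves": [{"dp": [0.2, -0.2, 0], "turn": [0, 0, 0.07], "grip": 0.65}, {"dp": [0.4, -0.35, 0], "turn": [0, 0, 0.14], "grip": 0.65}, {"dp": [0.6, -0.5, 0], "turn": [0, 0, 0.22], "grip": 0.65}, {"dp": [0.8, -0.7, 0], "turn": [0, 0, 0.3], "grip": 0.65}, {"dp": [1, -0.9, 0], "turn": [0, 0, 0.37], "grip": 0.65}, {"dp": [1, -0.9, 0], "turn": [0, 0, 0.45], "grip": 0.65}, {"dp": [1, -0.9, 0], "turn": [0, 0, 0.53], "grip": 0.65}, {"dp": [1, -0.9, 0], "turn": [0, 0, 0.6], "grip": 0.65}, {"dp": [1, -0.9, 0], "turn": [0, 0, 0.68], "grip": 0.65}, {"dp": [1, -0.9, 0], "turn": [0, 0, 0.75], "grip": 0.65}, {"dp": [1, -0.9, 0], "turn": [0, 0, 0.83], "grip": 0.65}, {"dp": [1, -0.9, 0], "turn": [0, 0, 0.9], "grip": 0.65}]}}

```text
time_s: 17.52
ee_pos: [0.5276, -0.1812, 0.1215]
tool_rot: [[-0.151, 0.988, -0.0], [0.988, 0.151, 0.0], [0.0, -0.0, -1.0]]
wrist_force: [-0.4, -0.4, -0.0]
opening: 0.0574
grasp_force: 0.0
```

Call:
{"op": "send_rows", "data": {"moves": [{"dp": [-0.3, -0.3, 0], "turn": [0, 0, 0.07], "grip": 0.65}, {"dp": [-0.6, -0.6, 0], "turn": [0, 0, 0.14], "grip": 0.65}, {"dp": [-0.9, -0.9, 0], "turn": [0, 0, 0.22], "grip": 0.65}, {"dp": [-0.9, -0.9, 0], "turn": [0, 0, 0.3], "grip": 0.65}, {"dp": [-0.9, -0.9, 0], "turn": [0, 0, 0.3], "grip": 0.65}, {"dp": [-0.9, -0.9, 0], "turn": [0, 0, 0.3], "grip": 0.65}]}}

```text
time_s: 18.02
ee_pos: [0.453, -0.2841, 0.1216]
tool_rot: [[0.305, 0.952, 0.0], [0.952, -0.305, 0.0], [0.0, -0.0, -1.0]]
wrist_force: [0.1, 0.0, 0.2]
opening: 0.0575
grasp_force: 0.0
```

Call:
{"op": "send_rows", "data": {"moves": [{"dp": [-0.2, -0.3, 0], "turn": [0, 0, 0], "grip": 0.65}, {"dp": [-0.37, -0.58, 0], "turn": [0, 0, 0], "grip": 0.65}, {"dp": [-0.37, -0.58, 0], "turn": [0, 0, 0], "grip": 0.65}, {"dp": [-0.37, -0.58, 0], "turn": [0, 0, 0], "grip": 0.65}, {"dp": [-0.37, -0.58, 0], "turn": [0, 0, 0], "grip": 0.65}]}}

```text
time_s: 18.43
ee_pos: [0.3874, -0.301, 0.1219]
tool_rot: [[0.305, 0.952, 0.001], [0.952, -0.305, -0.0], [-0.0, 0.001, -1.0]]
wrist_force: [0.7, 0.2, 0.6]
opening: 0.0573
grasp_force: 0.0
```

Run:
```python
from cell import monitor, viewer
import numpy as np,cv2
o=monitor.get_obs();R=o['tool_rot'];p=o['ee_pos'];print(p,np.degrees(np.arctan2(R[1,1],R[0,1])),o['joint_pos'].round(1) if hasattr(o['joint_pos'],'round') else o['joint_pos'])
print("tool dp to handle",R.T@(np.array([.387,-.3005,.015])-p))
for n in("scene","top"):
    c=viewer.read_camera(n);np.savez(f"{n}3.npz",**c)
c=load=np.load("top3.npz")["pixels"][120:260,200:400];d=np.load("scene3.npz")["pixels"][100:240,180:380]
cv2.imwrite("pics/p4.png",cv2.resize(np.hstack([c,d]),None,fx=2,fy=2))
```

```text
[ 0.38735253 -0.30104901  0.12188241] -17.736596801685423 [-51.6  21.1 100.4   0.   58.4 -33.8]
tool dp to handle [ 0.00042981 -0.00057081  0.10688201]
```

View pics/p4.png

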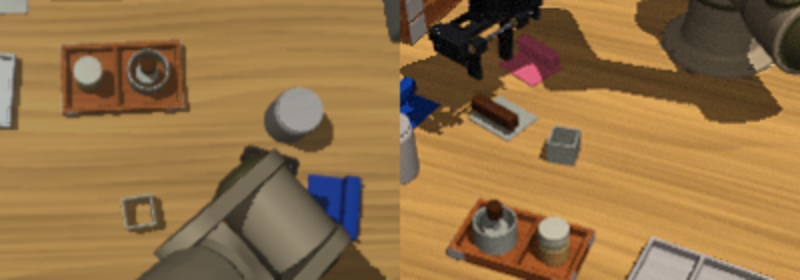

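The jar stands in the smaller bay (left crop (88,72)), the ring and knob cutter are fine, and the gripper is over the scraper handle. I'll descend.

Call:
{"op": "send_rows", "data": {"moves": [{"dp": [0, 0, 0.3], "turn": [0, 0, 0], "grip": 0.65}, {"dp": [0, 0, 0.6], "turn": [0, 0, 0], "grip": 0.65}, {"dp": [0, 0, 0.85], "turn": [0, 0, 0], "grip": 0.65}, {"dp": [0, 0, 0.95], "turn": [0, 0, 0], "grip": 0.65}, {"dp": [0, 0, 0.95], "turn": [0, 0, 0], "grip": 0.65}]}}

```text
time_s: 18.95
ee_pos: [0.3863, -0.3005, 0.0249]
tool_rot: [[0.306, 0.952, -0.002], [0.952, -0.306, 0.003], [0.002, -0.003, -1.0]]
wrist_force: [0.8, 0.6, -0.3]
opening: 0.0574
grasp_force: 0.0
```

Call:
{"op": "send_rows", "data": {"moves": [{"dp": [0, 0, 0.11], "turn": [0, 0, 0], "grip": 0.65}, {"dp": [0, 0, 0.11], "turn": [0, 0, 0], "grip": 0.65}, {"dp": [0, 0, 0.11], "turn": [0, 0, 0], "grip": 0.1}, {"dp": [0, 0, 0.11], "turn": [0, 0, 0], "grip": 0.1}, {"dp": [0, 0, 0.11], "turn": [0, 0, 0], "grip": 0.1}, {"dp": [0, 0, 0.11], "turn": [0, 0, 0], "grip": 0.1}, {"dp": [0, 0, 0.11], "turn": [0, 0, 0], "grip": 0.1}, {"dp": [0, 0, 0.11], "turn": [0, 0, 0], "grip": 0.1}, {"dp": [0, 0, 0.11], "turn": [0, 0, 0], "grip": 0.1}, {"dp": [0, 0, 0.11], "turn": [0, 0, 0], "grip": 0.1}]}}

```text
time_s: 19.78
ee_pos: [0.3865, -0.3017, 0.0161]
tool_rot: [[0.308, 0.951, 0.0], [0.951, -0.308, -0.0], [-0.0, 0.0, -1.0]]
wrist_force: [-1.0, -0.0, 6.1]
opening: 0.0239
grasp_force: 30.0
```

Call:
{"op": "send_rows", "data": {"moves": [{"dp": [0, 0, -0.2], "turn": [0, 0, 0], "grip": 0.1}, {"dp": [0, 0, -0.5], "turn": [0, 0, 0], "grip": 0.1}, {"dp": [0, 0, -0.8], "turn": [0, 0, 0], "grip": 0.1}, {"dp": [0, 0, -1], "turn": [0, 0, 0], "grip": 0.1}, {"dp": [0, 0, -1], "turn": [0, 0, 0], "grip": 0.1}]}}

```text
time_s: 20.2
ee_pos: [0.3874, -0.3029, 0.1191]
tool_rot: [[0.308, 0.951, 0.004], [0.951, -0.308, -0.005], [-0.004, 0.005, -1.0]]
wrist_force: [1.2, 0.0, -1.4]
opening: 0.0237
grasp_force: 30.0
```

Call:
{"op": "send_rows", "data": {"moves": [{"dp": [0.2, 0, 0], "turn": [0, 0, 0], "grip": 0.1}, {"dp": [0.45, 0.1, 0], "turn": [0, 0, 0], "grip": 0.1}, {"dp": [0.7, 0.15, 0], "turn": [0, 0, 0], "grip": 0.1}, {"dp": [1, 0.18, 0], "turn": [0, 0, 0], "grip": 0.1}]}}

```text
time_s: 20.53
ee_pos: [0.4343, -0.2113, 0.1143]
tool_rot: [[0.309, 0.951, -0.001], [0.951, -0.309, 0.001], [0.001, -0.001, -1.0]]
wrist_force: [0.8, 0.0, -1.7]
opening: 0.0237
grasp_force: 30.0
```

Call:
{"op": "send_rows", "data": {"moves": [{"dp": [0.35, 0.06, 0], "turn": [0, 0, 0], "grip": 0.1}, {"dp": [0.7, 0.12, 0], "turn": [0, 0, 0], "grip": 0.1}, {"dp": [1, 0.18, 0], "turn": [0, 0, 0], "grip": 0.1}]}}

```text
time_s: 20.78
ee_pos: [0.4821, -0.1202, 0.1142]
tool_rot: [[0.308, 0.952, -0.002], [0.952, -0.308, 0.001], [0.001, -0.002, -1.0]]
wrist_force: [0.5, -0.8, -2.4]
opening: 0.0239
grasp_force: 30.0
```

Call:
{"op": "send_rows", "data": {"moves": [{"dp": [0.35, 0.06, 0], "turn": [0, 0, 0], "grip": 0.1}, {"dp": [0.7, 0.12, 0], "turn": [0, 0, 0], "grip": 0.1}, {"dp": [1, 0.18, 0], "turn": [0, 0, 0], "grip": 0.1}]}}

```text
time_s: 21.03
ee_pos: [0.53, -0.0305, 0.1141]
tool_rot: [[0.307, 0.952, -0.002], [0.952, -0.307, 0.001], [0.0, -0.002, -1.0]]
wrist_force: [-0.1, -0.0, -2.3]
opening: 0.0236
grasp_force: 30.0
```

Call:
{"op": "send_rows", "data": {"moves": [{"dp": [0.35, 0.06, 0], "turn": [0, 0, 0], "grip": 0.1}, {"dp": [0.7, 0.12, 0], "turn": [0, 0, 0], "grip": 0.1}, {"dp": [1, 0.18, 0], "turn": [0, 0, 0], "grip": 0.1}, {"dp": [1, 0.18, 0], "turn": [0, 0, 0], "grip": 0.1}]}}

```text
time_s: 21.37
ee_pos: [0.5788, 0.0611, 0.1138]
tool_rot: [[0.304, 0.953, -0.001], [0.953, -0.304, 0.001], [0.001, -0.002, -1.0]]
wrist_force: [0.9, 0.6, -2.4]
opening: 0.0234
grasp_force: 30.0
```

Call:
{"op": "send_rows", "data": {"moves": [{"dp": [0.3, 0.06, 0], "turn": [0, 0, -0.04], "grip": 0.1}, {"dp": [0.6, 0.12, 0], "turn": [0, 0, -0.1], "grip": 0.1}, {"dp": [0.95, 0.2, 0], "turn": [0, 0, -0.153], "grip": 0.1}, {"dp": [0.95, 0.2, 0], "turn": [0, 0, -0.153], "grip": 0.1}, {"dp": [0.95, 0.2, 0], "turn": [0, 0, -0.153], "grip": 0.1}, {"dp": [0.95, 0.2, 0], "turn": [0, 0, -0.153], "grip": 0.1}]}}

```text
time_s: 21.87
ee_pos: [0.6255, 0.1404, 0.1142]
tool_rot: [[0.073, 0.997, -0.003], [0.997, -0.073, -0.0], [-0.001, -0.003, -1.0]]
wrist_force: [0.1, -0.3, -2.0]
opening: 0.0236
grasp_force: 30.0
```

Run:
```python
from cell import monitor, viewer
import numpy as np,cv2
o=monitor.get_obs();R=o['tool_rot'];p=o['ee_pos'];print(p,np.degrees(np.arctan2(R[1,1],R[0,1])),np.array(o['joint_pos']).round(1),o['opening'])
print("tool dp",R.T@(np.array([.6376,.1703,.022])-p))
for n in("scene","top"):
    c=viewer.read_camera(n);np.savez(f"{n}4.npz",**c)
c=load=np.load("top4.npz")["pixels"][100:240,120:320];d=np.load("scene4.npz")["pixels"][140:280,230:430]
cv2.imwrite("pics/p5.png",cv2.resize(np.hstack([c,d]),None,fx=2,fy=2))
```

```text
[0.62551189 0.14037309 0.11415405] -4.207727490819665 [ 2.2 38.8 72.6 -0.  68.8  6.4] 0.02362486707425843
tool dp [0.03079223 0.01009386 0.09210897]
```

View pics/p5.png

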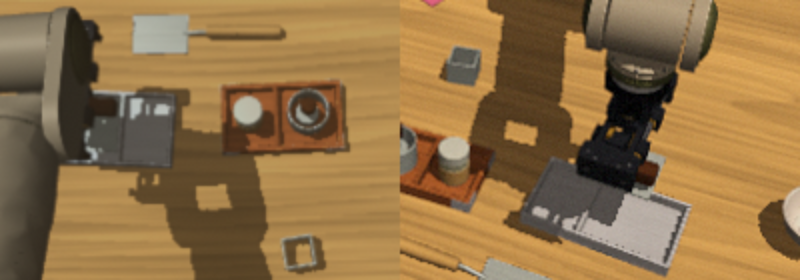

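Call:
{"op": "send_rows", "data": {"moves": [{"dp": [0.15, 0.05, 0.2], "turn": [0, 0, 0], "grip": 0.1}, {"dp": [0.31, 0.1, 0.4], "turn": [0, 0, 0], "grip": 0.1}, {"dp": [0.31, 0.1, 0.4], "turn": [0, 0, 0], "grip": 0.1}, {"dp": [0.31, 0.1, 0.4], "turn": [0, 0, 0], "grip": 0.1}, {"dp": [0.31, 0.1, 0.4], "turn": [0, 0, 0], "grip": 0.1}, {"dp": [0.31, 0.1, 0.4], "turn": [0, 0, 0], "grip": 0.1}]}}

```text
time_s: 22.47
ee_pos: [0.6389, 0.1702, 0.0771]
tool_rot: [[0.074, 0.997, 0.002], [0.997, -0.074, -0.0], [0.0, 0.002, -1.0]]
wrist_force: [-0.1, -1.1, -3.5]
opening: 0.0235
grasp_force: 30.0
```

Run:
```python
from cell import monitor, viewer
import numpy as np,cv2
from h import *
o=monitor.get_obs();R=o['tool_rot'];p=o['ee_pos'];print(p,np.degrees(np.arctan2(R[1,1],R[0,1])))
print("tool dp",R.T@(np.array([.6376,.1703,.0221])-p))
np.savez("scene5.npz",**viewer.read_camera("scene"));c=load("scene5")
img=c['pixels'].copy();R=np.array([[.9974,.0715],[-.0715,.9974]])
def box(x0,x1,y0,y1,ctr,z): return [[*(ctr+R@[x,y]),z] for x,y in((x0,y0),(x1,y0),(x1,y1),(x0,y1))]
zb=p[2]-.0161
for b,col in((box(-.053,.053,-.061,.061,np.array([.6216,.1714]),.022),(0,255,0)),(box(-.06,.02,-.0475,.0475,p[:2],zb+.003),(0,0,255))):
    cv2.polylines(img,[np.int32(proj(c,b).round()*1)],True,col,1)
cv2.imwrite("pics/p6.png",cv2.resize(img[160:290,280:420],None,fx=4,fy=4,interpolation=0))
```

```text
[0.63893471 0.17023093 0.07707208] -4.224967809831096
tool dp [-3.68077985e-05 -1.43669294e-03  5.49695412e-02]
```

View pics/p6.png

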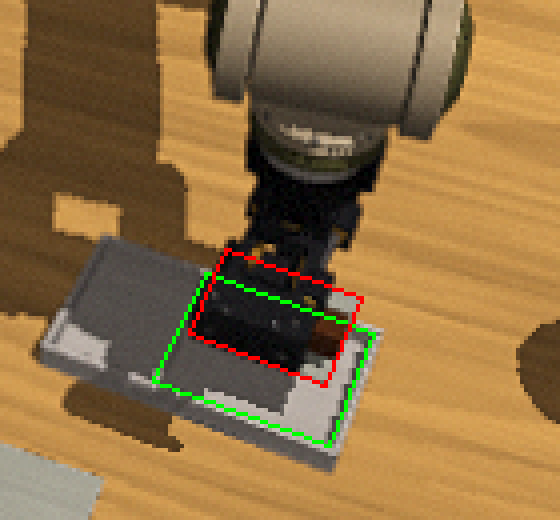

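The predicted blade outline (red) meets the visible blade corner at (360,297), and the bay outline (green) lies on the larger bay, so I'll lower it.

Call:
{"op": "send_rows", "data": {"moves": [{"dp": [0, -0.01, 0.2], "turn": [0, 0, 0], "grip": 0.1}, {"dp": [0, -0.01, 0.35], "turn": [0, 0, 0], "grip": 0.1}, {"dp": [0, -0.01, 0.45], "turn": [0, 0, 0], "grip": 0.1}, {"dp": [0, -0.01, 0.5], "turn": [0, 0, 0], "grip": 0.1}, {"dp": [0, -0.01, 0.53], "turn": [0, 0, 0], "grip": 0.1}, {"dp": [0, -0.01, 0.53], "turn": [0, 0, 0], "grip": 0.1}, {"dp": [0, -0.01, 0.53], "turn": [0, 0, 0], "grip": 0.1}]}}

```text
time_s: 23.1
ee_pos: [0.6379, 0.1713, 0.0235]
tool_rot: [[0.073, 0.997, 0.001], [0.997, -0.073, 0.0], [0.0, 0.001, -1.0]]
wrist_force: [0.5, 0.4, -1.4]
opening: 0.0238
grasp_force: 30.0
```

Call:
{"op": "send_rows", "data": {"moves": [{"dp": [0, 0, 0.015], "turn": [0, 0, 0], "grip": 0.1}, {"dp": [0, 0, 0.015], "turn": [0, 0, 0], "grip": 0.1}, {"dp": [0, 0, 0.015], "turn": [0, 0, 0], "grip": 0.1}]}}

```text
time_s: 23.35
ee_pos: [0.6381, 0.1713, 0.0221]
tool_rot: [[0.073, 0.997, 0.002], [0.997, -0.073, 0.0], [0.0, 0.002, -1.0]]
wrist_force: [1.4, -0.9, 2.8]
opening: 0.0238
grasp_force: 30.0
```

Call:
{"op": "send_rows", "data": {"moves": [{"dp": [0, 0, 0], "turn": [0, 0, 0], "grip": 0.36}, {"dp": [0, 0, 0], "turn": [0, 0, 0], "grip": 0.36}, {"dp": [0, 0, 0], "turn": [0, 0, 0], "grip": 0.36}, {"dp": [0, 0, 0], "turn": [0, 0, 0], "grip": 0.36}, {"dp": [0, 0, 0], "turn": [0, 0, 0], "grip": 0.36}, {"dp": [0, 0, -0.2], "turn": [0, 0, 0], "grip": 0.36}, {"dp": [0, 0, -0.5], "turn": [0, 0, 0], "grip": 0.36}, {"dp": [0, 0, -0.8], "turn": [0, 0, 0], "grip": 0.36}, {"dp": [0, 0, -1], "turn": [0, 0, 0], "grip": 0.36}, {"dp": [0, 0, -1], "turn": [0, 0, 0], "grip": 0.36}]}}

```text
time_s: 24.18
ee_pos: [0.6393, 0.1716, 0.1262]
tool_rot: [[0.072, 0.997, 0.008], [0.997, -0.072, 0.001], [0.001, 0.008, -1.0]]
wrist_force: [0.1, -0.1, 0.6]
opening: 0.0317
grasp_force: 0.0
```

Call:
{"op": "send_rows", "data": {"moves": [{"dp": [-0.3, -0.15, 0], "turn": [0, 0, 0], "grip": 1}, {"dp": [-0.6, -0.3, 0], "turn": [0, 0, 0], "grip": 1}, {"dp": [-0.87, -0.49, 0], "turn": [0, 0, 0], "grip": 1}]}}

```text
time_s: 24.43
ee_pos: [0.5813, 0.087, 0.1201]
tool_rot: [[0.072, 0.997, -0.001], [0.997, -0.072, -0.0], [-0.0, -0.001, -1.0]]
wrist_force: [0.5, -0.4, -0.6]
opening: 0.0494
grasp_force: 0.0
```

Call:
{"op": "send_rows", "data": {"moves": [{"dp": [-0.3, -0.15, 0], "turn": [0, 0, 0], "grip": 1}, {"dp": [-0.6, -0.35, 0], "turn": [0, 0, 0], "grip": 1}, {"dp": [-0.87, -0.49, 0], "turn": [0, 0, 0], "grip": 1}]}}

```text
time_s: 24.68
ee_pos: [0.5251, 0.0037, 0.1204]
tool_rot: [[0.072, 0.997, -0.002], [0.997, -0.072, 0.0], [0.0, -0.002, -1.0]]
wrist_force: [0.1, -0.5, -0.8]
opening: 0.0699
grasp_force: 0.0
```

Call:
{"op": "send_rows", "data": {"moves": [{"dp": [-0.3, -0.15, 0], "turn": [0, 0, 0], "grip": 1}, {"dp": [-0.6, -0.35, 0], "turn": [0, 0, 0], "grip": 1}, {"dp": [-0.87, -0.49, 0], "turn": [0, 0, 0], "grip": 1}, {"dp": [-0.87, -0.49, 0], "turn": [0, 0, 0], "grip": 1}]}}

```text
time_s: 25.02
ee_pos: [0.4696, -0.0814, 0.1206]
tool_rot: [[0.076, 0.997, -0.002], [0.997, -0.076, -0.0], [-0.0, -0.002, -1.0]]
wrist_force: [0.6, 1.3, 0.8]
opening: 0.0882
grasp_force: 0.0
```

Call:
{"op": "send_rows", "data": {"moves": [{"dp": [-0.3, -0.15, 0], "turn": [0, 0, -0.04], "grip": 1}, {"dp": [-0.6, -0.35, 0], "turn": [0, 0, -0.09], "grip": 1}, {"dp": [-0.87, -0.49, 0], "turn": [0, 0, -0.136], "grip": 1}, {"dp": [-0.87, -0.49, 0], "turn": [0, 0, -0.136], "grip": 1}, {"dp": [-0.87, -0.49, 0], "turn": [0, 0, -0.136], "grip": 1}, {"dp": [-0.87, -0.49, 0], "turn": [0, 0, -0.136], "grip": 1}]}}

```text
time_s: 25.52
ee_pos: [0.4171, -0.1609, 0.1209]
tool_rot: [[-0.14, 0.99, -0.0], [0.99, 0.14, 0.001], [0.001, -0.0, -1.0]]
wrist_force: [-0.2, -0.0, -0.1]
opening: 0.0881
grasp_force: 0.0
```

Run:
```python
from cell import monitor, viewer
import numpy as np,cv2
o=monitor.get_obs();R=o['tool_rot'];p=o['ee_pos'];print(p,np.degrees(np.arctan2(R[1,1],R[0,1])),o['opening'])
print("tool dp",R.T@(np.array([.4175,-.161,.020])-p))
for n in("scene","top"):
    c=viewer.read_camera(n);np.savez(f"{n}6.npz",**c)
from meas import *
import meas
meas.items={"handle":((.638,.171),.065,.03,.046)}
run("6")
c=np.load("top6.npz")["pixels"][120:260,120:320];d=np.load("scene6.npz")["pixels"][140:280,230:430]
cv2.imwrite("pics/p7.png",cv2.resize(np.hstack([c,d]),None,fx=2,fy=2))
```

```text
[ 0.41707489 -0.16094162  0.12090651] 8.02314322263519 0.08810948666894648
tool dp [-0.00017549  0.0004328   0.10090634]
top handle rect x y ang ex ey [635.2 165.6  -4.5  26.7  96.4]
scene handle rect x y ang ex ey [645.3 172.5  -4.6  36.3  97.2]
```

View pics/p7.png

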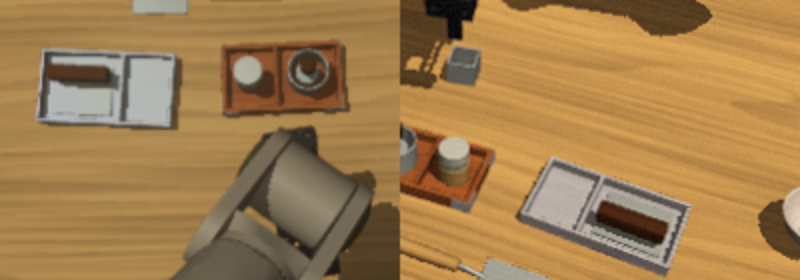

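The scraper lies flat in the larger metal bay, handle up (left crop (80,72)). The gripper is over the square cutter, so I'll descend and grip it.

Call:
{"op": "send_rows", "data": {"moves": [{"dp": [0, 0, 0.3], "turn": [0, 0, 0], "grip": 1}, {"dp": [0, 0, 0.6], "turn": [0, 0, 0], "grip": 1}, {"dp": [0, 0, 0.85], "turn": [0, 0, 0], "grip": 1}, {"dp": [0, 0, 1], "turn": [0, 0, 0], "grip": 1}, {"dp": [0, 0, 1], "turn": [0, 0, 0], "grip": 1}, {"dp": [0, 0, 1], "turn": [0, 0, 0], "grip": 1}]}}

```text
time_s: 26.12
ee_pos: [0.417, -0.1608, 0.0211]
tool_rot: [[-0.142, 0.99, -0.001], [0.99, 0.142, 0.001], [0.001, -0.001, -1.0]]
wrist_force: [0.5, -0.6, 0.2]
opening: 0.0881
grasp_force: 0.0
```

Call:
{"op": "send_rows", "data": {"moves": [{"dp": [0, 0, 0], "turn": [0, 0, 0], "grip": 0.35}, {"dp": [0, 0, 0], "turn": [0, 0, 0], "grip": 0.35}, {"dp": [0, 0, 0], "turn": [0, 0, 0], "grip": 0.35}, {"dp": [0, 0, 0], "turn": [0, 0, 0], "grip": 0.35}, {"dp": [0, 0, 0], "turn": [0, 0, 0], "grip": 0.35}, {"dp": [0, 0, 0], "turn": [0, 0, 0], "grip": 0.35}, {"dp": [0, 0, 0], "turn": [0, 0, 0], "grip": 0.35}, {"dp": [0, 0, 0], "turn": [0, 0, 0], "grip": 0.35}, {"dp": [0, 0, 0], "turn": [0, 0, 0], "grip": 0.35}]}}

```text
time_s: 26.87
ee_pos: [0.4168, -0.1616, 0.0214]
tool_rot: [[-0.141, 0.99, 0.0], [0.99, 0.141, -0.0], [-0.0, 0.0, -1.0]]
wrist_force: [-0.2, 0.6, 3.1]
opening: 0.0456
grasp_force: 30.0
```

Call:
{"op": "send_rows", "data": {"moves": [{"dp": [0, 0, -0.3], "turn": [0, 0, 0], "grip": 0.35}, {"dp": [0, 0, -0.65], "turn": [0, 0, 0], "grip": 0.35}, {"dp": [0, 0, -1], "turn": [0, 0, 0], "grip": 0.35}, {"dp": [0, 0, -1], "turn": [0, 0, 0], "grip": 0.35}]}}

```text
time_s: 27.2
ee_pos: [0.4189, -0.163, 0.1265]
tool_rot: [[-0.141, 0.99, 0.008], [0.99, 0.141, -0.006], [-0.007, 0.007, -1.0]]
wrist_force: [0.3, -1.5, 1.0]
opening: 0.0457
grasp_force: 30.0
```

Call:
{"op": "send_rows", "data": {"moves": [{"dp": [0.2, 0.2, 0], "turn": [0, 0, 0], "grip": 0.35}, {"dp": [0.45, 0.5, 0], "turn": [0, 0, 0], "grip": 0.35}, {"dp": [0.666, 0.759, 0], "turn": [0, 0, 0], "grip": 0.35}]}}

```text
time_s: 27.45
ee_pos: [0.4832, -0.0838, 0.1208]
tool_rot: [[-0.139, 0.99, -0.0], [0.99, 0.139, 0.0], [0.0, -0.0, -1.0]]
wrist_force: [-0.4, -0.8, -0.2]
opening: 0.0459
grasp_force: 30.0
```

Call:
{"op": "send_rows", "data": {"moves": [{"dp": [0.2, 0.25, 0], "turn": [0, 0, 0], "grip": 0.35}, {"dp": [0.45, 0.5, 0], "turn": [0, 0, 0], "grip": 0.35}, {"dp": [0.666, 0.759, 0], "turn": [0, 0, 0], "grip": 0.35}, {"dp": [0.666, 0.759, 0], "turn": [0, 0, 0], "grip": 0.35}]}}

```text
time_s: 27.78
ee_pos: [0.5504, -0.0046, 0.1202]
tool_rot: [[-0.144, 0.99, 0.001], [0.99, 0.144, 0.001], [0.001, 0.001, -1.0]]
wrist_force: [1.5, -0.4, -1.5]
opening: 0.0459
grasp_force: 30.0
```

Call:
{"op": "send_rows", "data": {"moves": [{"dp": [0.2, 0.25, 0], "turn": [0, 0, 0.04], "grip": 0.35}, {"dp": [0.45, 0.5, 0], "turn": [0, 0, 0.09], "grip": 0.35}, {"dp": [0.666, 0.759, 0], "turn": [0, 0, 0.134], "grip": 0.35}, {"dp": [0.666, 0.759, 0], "turn": [0, 0, 0.134], "grip": 0.35}, {"dp": [0.666, 0.759, 0], "turn": [0, 0, 0.134], "grip": 0.35}, {"dp": [0.666, 0.759, 0], "turn": [0, 0, 0.134], "grip": 0.35}]}}

```text
time_s: 28.28
ee_pos: [0.6134, 0.0676, 0.1203]
tool_rot: [[0.069, 0.998, -0.002], [0.998, -0.069, -0.0], [-0.0, -0.002, -1.0]]
wrist_force: [0.4, 0.6, -1.5]
opening: 0.0453
grasp_force: 30.0
```

Call:
{"op": "send_rows", "data": {"moves": [{"dp": [0.01, 0, 0.3], "turn": [0, 0, 0], "grip": 0.35}, {"dp": [0.01, 0, 0.55], "turn": [0, 0, 0], "grip": 0.35}, {"dp": [0.01, 0, 0.75], "turn": [0, 0, 0], "grip": 0.35}, {"dp": [0.01, 0, 0.85], "turn": [0, 0, 0], "grip": 0.35}, {"dp": [0.01, 0, 0.9], "turn": [0, 0, 0], "grip": 0.35}, {"dp": [0.01, 0, 0.925], "turn": [0, 0, 0], "grip": 0.35}, {"dp": [0.01, 0, 0.94], "turn": [0, 0, 0], "grip": 0.35}, {"dp": [0.01, 0, 0.94], "turn": [0, 0, 0], "grip": 0.35}, {"dp": [0.01, 0, 0.94], "turn": [0, 0, 0], "grip": 0.35}]}}

```text
time_s: 29.03
ee_pos: [0.6147, 0.0692, 0.0282]
tool_rot: [[0.069, 0.998, 0.002], [0.998, -0.069, -0.0], [-0.0, 0.002, -1.0]]
wrist_force: [0.5, -0.2, -0.5]
opening: 0.0457
grasp_force: 30.0
```

Call:
{"op": "send_rows", "data": {"moves": [{"dp": [0, 0, 0], "turn": [0, 0, 0], "grip": 0.65}, {"dp": [0, 0, 0], "turn": [0, 0, 0], "grip": 0.65}, {"dp": [0, 0, 0], "turn": [0, 0, 0], "grip": 0.65}, {"dp": [0, 0, 0], "turn": [0, 0, 0], "grip": 0.65}, {"dp": [0, 0, 0], "turn": [0, 0, 0], "grip": 0.65}, {"dp": [0, 0, -0.3], "turn": [0, 0, 0], "grip": 0.65}, {"dp": [0, 0, -0.6], "turn": [0, 0, 0], "grip": 0.65}, {"dp": [0, 0, -1], "turn": [0, 0, 0], "grip": 0.65}, {"dp": [0, 0, -1], "turn": [0, 0, 0], "grip": 0.65}]}}

```text
time_s: 29.78
ee_pos: [0.6172, 0.0692, 0.1349]
tool_rot: [[0.069, 0.998, 0.012], [0.998, -0.069, -0.001], [0.0, 0.012, -1.0]]
wrist_force: [0.7, -0.3, 0.4]
opening: 0.0577
grasp_force: 0.0
```

Call:
{"op": "send_rows", "data": {"moves": [{"dp": [-0.2, -0.3, -0.2], "turn": [0, 0, 0], "grip": 0.65}, {"dp": [-0.2, -0.6, -0.2], "turn": [0, 0, 0], "grip": 0.65}, {"dp": [-0.2, -1, -0.2], "turn": [0, 0, 0], "grip": 0.65}, {"dp": [-0.2, -1, -0.2], "turn": [0, 0, 0], "grip": 0.65}]}}

```text
time_s: 30.12
ee_pos: [0.5057, 0.0573, 0.1453]
tool_rot: [[0.069, 0.998, -0.009], [0.998, -0.069, 0.001], [0.0, -0.009, -1.0]]
wrist_force: [0.2, 0.6, -0.2]
opening: 0.0574
grasp_force: 0.0
```

Call:
{"op": "send_rows", "data": {"moves": [{"dp": [-0.2, -0.3, -0.2], "turn": [0, 0, 0], "grip": 0.65}, {"dp": [-0.2, -0.6, -0.2], "turn": [0, 0, 0], "grip": 0.65}, {"dp": [-0.2, -1, -0.2], "turn": [0, 0, 0], "grip": 0.65}, {"dp": [-0.2, -1, -0.2], "turn": [0, 0, 0], "grip": 0.65}, {"dp": [-0.2, -1, -0.2], "turn": [0, 0, 0], "grip": 0.65}, {"dp": [-0.2, -1, -0.2], "turn": [0, 0, 0], "grip": 0.65}]}}

```text
time_s: 30.62
ee_pos: [0.4129, 0.0431, 0.1678]
tool_rot: [[0.069, 0.998, 0.002], [0.998, -0.069, -0.0], [-0.0, 0.002, -1.0]]
wrist_force: [0.5, -0.8, 0.1]
opening: 0.0575
grasp_force: 0.0
```

Run:
```python
from cell import monitor, viewer
import numpy as np,cv2
for n in("scene","top"):
    c=viewer.read_camera(n);np.savez(f"{n}7.npz",**c)
from meas import *
import meas
meas.items={"handle":((.638,.171),.065,.03,.046),"square":((.614,.068),.045,.036,.048),"ring":((.63,-.183),.04,.036,.048),"knob":((.63,-.183),.025,.065,.08),"jar":((.628,-.091),.035,.058,.066)}
run("7")
for n,k in(("top7",5),):
    c=load(n);P=cloud(c)
    for nm,xy in(("knob",(.63,-.183)),("jar",(.628,-.091)),("handle",(.637,.17)),("square",(.614,.068))):
        m=np.hypot(P[...,0]-xy[0],P[...,1]-xy[1])<.03;print(nm,"ztop",np.percentile(P[m][:,2],95).round(3))
c=np.load("top7.npz")["pixels"][80:260,60:380];d=np.load("scene7.npz")["pixels"][130:310,150:470]
cv2.imwrite("pics/p8.png",cv2.resize(np.vstack([c,d])[:, :],None,fx=1.66,fy=1.66))
```

```text
top handle rect x y ang ex ey [635.3 165.6  -4.5  26.4  96.4]
top square rect x y ang ex ey [614.   67.5  -1.7  46.7  48.9]
top ring rect x y ang ex ey [ 629.8 -184.5   43.9   60.9   63.7]
top knob rect x y ang ex ey [ 628.6 -182.8   -1.7   24.3   20.7]
top jar rect x y ang ex ey [626.1 -92.6  43.1  43.2  40.6]
scene handle rect x y ang ex ey [645.7 172.5  -4.6  37.2  97.2]
scene square rect x y ang ex ey [618.9  69.6  -2.5  57.7  48.2]
scene ring rect x y ang ex ey [ 634.6 -177.8  -15.2   69.2   69.2]
scene knob rect x y ang ex ey [ 637.6 -175.7  -44.7   23.6   33.2]
scene jar rect x y ang ex ey [633.1 -87.8  21.8  45.3  42. ]
knob ztop 0.08
jar ztop 0.068
handle ztop 0.048
square ztop 0.049
```

View pics/p8.png

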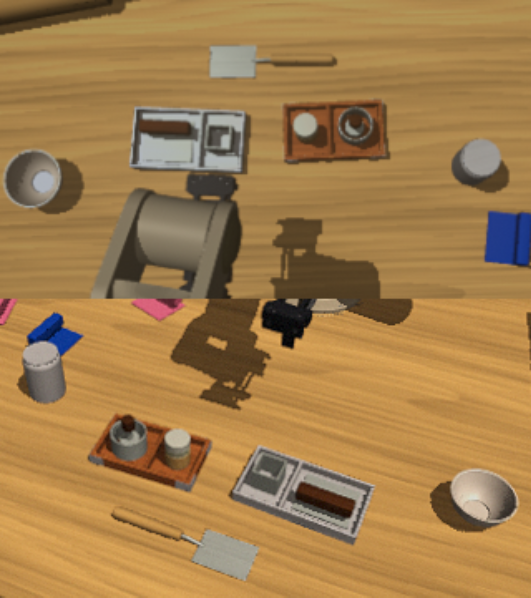

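Everything is in place in both views. Top heights are 80, 68, 48 and 49 mm, which fit items resting on 6 mm floors. The bowl, tin and spatula haven't moved. Handing in.

```bash
python3 -c "
from cell import robot
print(robot.close_job())"
```

```text
the job is handed in; nothing more can be done
None
```

I made up both kits and handed the job in at about 31 s: the last images show every tool in its bay at floor height, and the bowl, flour tin and spatula where they started.

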